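# Find the hidden release notch and lower the cabinet's work ledge

## Task

Open the fold-down ledge of the low paint cabinet, using the fingertips only. Touch down on the plain block at either end of the cabinet's top front edge and from there find the hidden notch by sweeping a fingertip along the edge, then press the key inside it so that the front flap springs loose. Then push the flap down with the fingertips until it lies fully level as a ledge, and move clear; leave the loose things where they are.

Things in the scene. Friction and masses are not known exactly. Their poses are not given: they have to be found in the camera images.
- cabinet: low fixed plywood cabinet on the table, 180 mm deep (its x) x 500 wide (y) x 200 high (z). Origin: centre of its underside. Its front, at x = -90 mm, faces its own -x, towards the robot. The edge to sweep is a flat-topped rigid band along y, from x = -90 to -46 mm. The top board behind the band is as high as the band (z = 200).
- edge_mid (a point): middle of the band (cabinet x = -68, y = 0, z = 200 mm), on its top; axes as the cabinet's. Within 100 mm either side the band may hold the notch: a cut 48 mm long (along y) across the band's whole 44 mm width, open above and in front, centred anywhere up to 70 mm either side of this point. A flat plate, the key, fills its floor, 14 mm below the band's top.
- end_left (a point): top of the plain end block at the cabinet's +y end (cabinet x = -68, y = 125, z = 201 mm), a good place to touch down. The end blocks reach from 100 to 250 mm either side of the middle, 1 mm proud of the band between them.
- end_right (a point): the same on the end block at the cabinet's -y end (y = -125 mm)
- key (a joint): how far the release key in the notch is pressed straight down, in m: 0 up, 0.008 fully down. A spring pushes it back up (2 N to start, 6 N fully down). The flap's catch lets go at about 0.005 to 0.006.
- flap (a joint): front flap, rad: 0 shut (upright), 1.571 level. Board 336 wide, 135 high, 12 mm thick, hinged at its lower edge along cabinet y at x = -90, z = 30 mm; its top swings to cabinet -x and down. Freed by the key, it springs out to 1.05 to 1.4 in 1 to 2 s and a stiff hinge holds it; then push down on its inner face near the free edge (2 to 6 N). It stays where left. Level, its upper face is at z = 42 mm.
- flap_edge (a point): middle of the flap's free edge, on its inner face (the face that looks up when the flap is level)
- hull: a loose red-lacquered puppet-stage boat hull, open on top, about 200 x 70 x 49 mm, on the table; leave alone
- brush: a loose flat brush with a bamboo handle, about 190 x 40 x 12 mm, lying on the cabinet's top board behind the edge; leave alone
- dish: a loose blue glazed dish, 100 mm across, 30 mm high, on the table; leave alone
- sander: a loose cork sanding block, 70 x 45 x 24 mm, on the cabinet's top board behind the edge; leave alone
- tin: a loose steel paint tin, 70 mm across, 75 mm high, on the table; leave alone
- plume: a loose gilded leaf-shaped carving, 150 x 50 x 14 mm, on the table; leave alone

How it is judged:
On the way, in this order (a step that is already met when the one before it is completed fails the run):
1. a fingertip touches a plain end block of the cabinet's top front edge, the key still up (contact force between the fingers and cabinet above 0.5 N and value of joint key below 0.001 m and value of joint flap below 0.1 rad and z of the grasp point in the frame of cabinet above 0.19 m and x of the grasp point in the frame of cabinet between -0.12 and 0 m and (y of the grasp point in the frame of cabinet above 0.085 m or y of the grasp point in the frame of cabinet below -0.085 m)), for 0.05 s.
2. the key in the notch is pressed (value of joint key above 0.004 m), for 0.02 s.
3. the flap is pushed down level (value of joint flap above 1.5 rad and value of joint key below 0.0015 m), for 0.1 s.
At the end, for the whole second after the job is handed in: The flap rests level as a ledge (joint above 1.5 rad of 1.571), at rest, the key is back up (below 1.5 mm), and no loose thing has moved more than 20 mm (all of step 3 and not (velocity of joint flap above 0.05 rad/s or velocity of joint flap below -0.05 rad/s) and distance of each of hull, brush, dish, sander, tin, plume from where it was at the start of the episode below 0.02 m); the robot touches nothing.
It fails at once if a loose thing is moved more than 20 mm, lifted or carried (distance of any of hull, brush, dish, sander, tin, plume from where it was at the start of the episode above 0.02 m).
It also fails if it takes over 72 s, if anything falls off the work surface, if the arm or the gripper's body presses on something with over 40 N, if the wrist force passes 120 N, or if a joint passes its speed limit or range.

## Robot

A 7-joint arm with a two-finger parallel gripper is mounted at the origin on the work surface. World frame = base frame: x ahead of the robot, y to its left, z up, the work surface at z = 0. Lengths are in m, angles in rad, forces in N, time in s.
With the tool pointing down it reaches from about 0.425 to 0.875 m from the base axis. Payload 4.7 kg.
Tool frame: the origin (TCP) lies at the very end of the fingers, on their centre line; the grasp point (between the pads) lies 19 mm behind it; x points along the fingers, y is the direction in which the jaws open and shut, and the axes are right-handed (so a half turn about x gives the same grasp; the last joint's range is limited). The gripper opens to 87 mm and grips with 3 to 60 N. Pads are 19 mm wide; open, the fingers measure 117 mm over their backs; the gripper's body (75 mm by 190 mm) begins 51 mm behind the grasp point.
Start: joints at [1.296, 0.321, -0.07, 1.45, 0.023, 1.371, -0.057], TCP at [0.185, -0.623, 0.188] pointing down, gripper open.
Joint ranges: [-2.86, 2.86], [-0.3, 2.09], [-1.38, 1.24], [0.06, 2.45], [-1.56, 4.7], [0.09, 2.05], [-2.69, 2.69]. Speed limits (rad/s): [2.57, 2.57, 3.14, 3.14, 3.14, 3.14, 3.14].

## Interface

Orientations are given as a rotation vector (axis times angle).
In Python, from bench import ctrl gives the robot as it stands.
- The arm moves only by the tool step_arm, never from a script. Its argument "increments" is one flat list of numbers, 6 for each row, row after row: the shift along the tool's x, y, z in cm, then the turn, a rotation vector about the tool's x, y, z in rad. In form: [tx, ty, tz, ax, ay, az, tx, ty, tz, ax, ay, az, ...]. A call has 1 to 12 rows; each row shifts and turns the commanded pose from where the row before left it, along the tool's axes as they then stand; what a row does not reach is not made up. A row lasts 1/8 s, in which the tool goes at most 62.5 mm and 10.7 degrees, less where a joint would pass 70% of its speed; a pose out of reach is approached as far as the arm can. A call with a gripper value outside its range is refused whole. "fingers" is the opening in per cent of the stroke, from 0 (shut) to 100 (fully open), set as the call begins (left out, the last holds). The fingers move at their own pace and stop on an object; "force" is the grip in N (left out, the last holds). Time passes only in rows, so rows that do not move let the fingers close. It gives the time, the measured TCP pose, the force and the opening at its end, in the units of the state.
- ctrl.get_state(): the state, without advancing time (a new reading comes with each control period).
- ctrl.get_image(name): name is "scene" or "top" or "wrist"; returns the picture (400x640x3 uint8, red, green, blue); there is no depth.
- ctrl.camera_params(name): a dict with "vertical_fov" (degrees; the focal length in pixels is half the picture's height over the tangent of half this angle, whatever the lens; pixels are square), "cx", "cy" (the principal point, pixels), "k1" (the pictures are not rectified: a ray, as slopes to the right and down, at radius r is drawn at 1 + k1 r^2 times it, then the intrinsics apply), "R" (3x3) and "t" (3): a world point X has camera coordinates R X + t. Camera axes: x right, y down, z forward; pixel columns grow to the right and rows downward; lengths in m; the calibration is good to about 2 mm. A picture is of the moment at which its call begins: read the wrist's pose just before it. camera_params takes no time and is no camera call; for the wrist camera it gives the pose at the moment of the call.
- ctrl.close_job(): hands the job in, once; it reports no verdict.
Trained networks look in the newest picture that a camera, given by its name, has taken for a name from the list of things; names that differ only in an ending like _2 or _b are one class to them, and where a whole thing is asked for, a point or a joint stands for the part that bears it (a point fixed in the world has none). Each returns a list of dicts, best first, with "score" (0 to 1); they miss things now and then, are a little off and sometimes report something else, mostly with a low value. They report only what shows in the picture. A call takes as long as a camera call.
- ctrl.search_frame(camera, name): "xyz" ([x, y, z] in m, in the coordinates of the camera as it stood for that picture, good to about 4 mm: the middle of the surface that is visible of it).
- ctrl.silhouettes(camera, name): "pixels" (400x640 bool, what is visible of it).
- ctrl.spot_point(camera, name): "xyz" ([x, y, z] in m, in the coordinates of the camera as it stood for that picture, good to about 4 mm: a listed point, or the origin of a listed thing).
The state is a dict: "time": time; "joint_positions": joint angles; "qd": joint speeds; "joint_torque": joint torques, N m; "position": TCP position; "tool_rot": TCP orientation; "ft_force": force on the tool from outside, world axes, zero at the start; "torque": the same for the moment, N m; "grip_width": opening from 0.0 (shut) to 1.0 (fully open).
Only numpy, scipy, OpenCV 4.12 (cv2) and the standard library are available. Lean on these libraries where they do the work, as an engineer would, in place of code of your own. Each camera call takes 0.05 s, during which the arm holds its last target.

## Working session

There is one attempt and no reset: what is moved stays moved. The work goes in short steps, Python scripts to look and compute and a tool call to move; the robot and the scene stay as the last step left them, time stands still between calls to the robot, and variables do not carry over. Pictures are saved under pics/ and viewed, and the job is handed in when it is done.

Besides the shell and the picture viewer there is one more tool, called after "Call:" in YAML: its name, and indented under it one key for each argument. step_arm: Moves the arm, as the interface text tells. Its arguments: {"type":"object","properties":{"increments":{"type":"array","items":{"type":"number"}},"fingers":{"type":"number"},"force":{"type":"number"}},"required":["increments"]}

```bash
mkdir -p pics; cat > h.py <<'E'
import numpy as np,cv2
from bench import ctrl
from scipy.spatial.transform import Rotation as Ro
def snap(n,f):
    p=ctrl.camera_params(n); im=ctrl.get_image(n); cv2.imwrite('pics/'+f,im[:,:,::-1]); return p,im
def w(p,x): R=np.array(p['R']);t=np.array(p['t']);return R.T@(np.array(x)-t)
def proj(p,X):
    c=np.array(p['R'])@np.array(X)+np.array(p['t']); f=200/np.tan(np.radians(p['vertical_fov'])/2)
    s=c[:2]/c[2]; s=s*(1+p['k1']*(s@s)); return s*f+[p['cx'],p['cy']]
def ray(p,u,v):
    f=200/np.tan(np.radians(p['vertical_fov'])/2); d=np.array([(u-p['cx'])/f,(v-p['cy'])/f]); s=d.copy()
    for _ in range(30): s=d/(1+p['k1']*(s@s))
    R=np.array(p['R']); return -R.T@np.array(p['t']), R.T@np.array([s[0],s[1],1])
def atz(p,u,v,z):
    o,d=ray(p,u,v); return o+d*(z-o[2])/d[2]
E
python3 - <<'E'
from h import *
s=ctrl.get_state(); print(s)
for n in ['scene','top']:
    p,im=snap(n,n+'0.png'); print(n,p)
    for k in ['end_left','end_right','edge_mid','cabinet']:
        r=ctrl.spot_point(n,k); print(k,[(np.round(w(p,q['xyz']),4),round(q['score'],2)) for q in r[:2]])
    for k in ['hull','brush','dish','sander','tin','plume']:
        r=ctrl.search_frame(n,k); print(k,[(np.round(w(p,q['xyz']),4),round(q['score'],2)) for q in r[:2]])
E
```

```text
{'time': 0.0, 'joint_positions': array([ 1.29613007,  0.32184682, -0.07008533,  1.45167427,  0.02261308,
        1.37078383, -0.05688329]), 'qd': array([-0.00047104,  0.0002123 ,  0.00086853, -0.0003512 , -0.00198108,
        0.0003269 ,  0.00092514]), 'joint_torque': array([-6.21892536e-05, -4.91287315e+01, -4.04046820e-01, -3.12527740e+01,
       -6.38960791e-02,  4.39319573e-02,  1.97041736e-04]), 'position': array([ 0.18486891, -0.6225121 ,  0.18644648]), 'tool_rot': array([ 2.06678744,  0.3025821 , -2.06759253]), 'ft_force': array([ 0.90610686, -0.19722969, -0.62649415]), 'torque': array([0.01463788, 0.02618566, 0.01944318]), 'grip_width': 0.9986667150643622}
scene {'vertical_fov': 47.62111195592654, 'cx': 328.3277196658973, 'cy': 193.33840845467668, 'k1': -0.006150643434165709, 'R': array([[ 0.58963916,  0.80755839, -0.01323253],
       [ 0.63476732, -0.47348159, -0.61064362],
       [-0.49939574,  0.35165982, -0.79179497]]), 't': array([-0.33021019, -0.27000041,  1.7903913 ])}
end_left [(array([0.6154, 0.0735, 0.2028]), 0.6)]
end_right [(array([ 0.6632, -0.1695,  0.2026]), 0.9
[... 611 characters left out ...]
1524],
       [-0.98149315,  0.03041752, -0.18906605],
       [ 0.18927254,  0.00403267, -0.98191631]]), 't': array([0.02633616, 0.53782676, 1.52179275])}
end_left [(array([0.6195, 0.0782, 0.1981]), 0.92)]
end_right [(array([ 0.6656, -0.1724,  0.202 ]), 0.85)]
edge_mid [(array([ 0.6429, -0.048 ,  0.203 ]), 0.97)]
cabinet [(array([ 0.7092, -0.0353, -0.0027]), 0.8), (array([0.5135, 0.5232, 0.0027]), 0.57)]
hull [(array([0.3159, 0.4101, 0.0273]), 0.77)]
brush [(array([0.7175, 0.0985, 0.2111]), 0.57)]
dish [(array([ 0.3512, -0.4158,  0.0146]), 0.7)]
sander [(array([ 0.7727, -0.1971,  0.223 ]), 0.61)]
tin [(array([ 0.4992, -0.4956,  0.0754]), 0.94)]
plume [(array([0.5123, 0.5227, 0.0181]), 0.94)]
```

View pics/scene0.png

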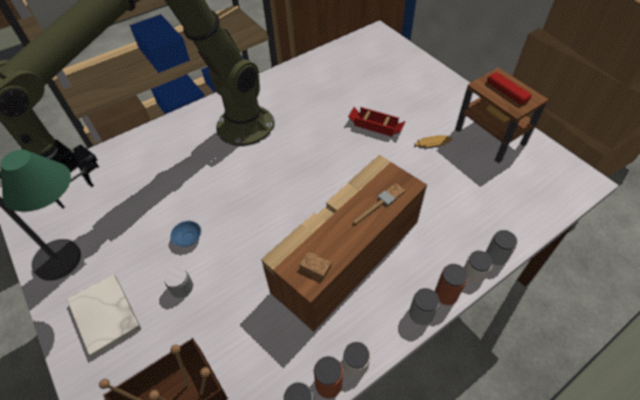

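View pics/top0.png

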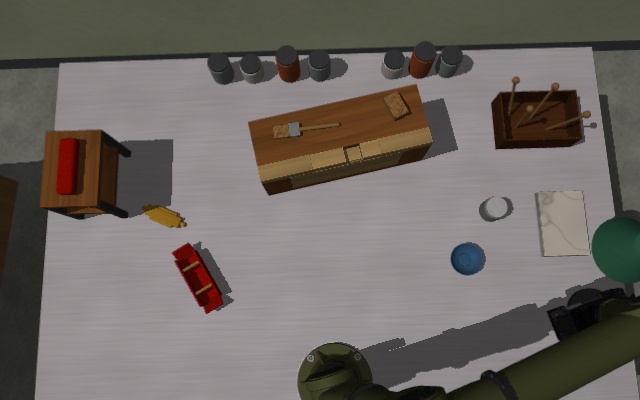

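The top view shows the band with a dark-bordered square near pixel (353,152), probably the notch. I'll zoom in and fit the cabinet.

```bash
python3 - <<'E'
from h import *
for n,(a,b,c,d) in {'top':(240,440,80,200),'scene':(250,440,150,330)}.items():
    p=ctrl.camera_params(n); im=cv2.imread(f'pics/{n}0.png')
    # model
    m=np.array([.6417,-.0487]); y=np.array([.6175-.6644,.0759+.171]); y/=np.linalg.norm(y); x=np.array([y[1],-y[0]]); o=m+.068*x
    print(n,o,np.degrees(np.arctan2(-y[0],y[1])))
    k=5 if n=='top' else 4
    z=cv2.resize(im[c:d,a:b],None,fx=k*.8,fy=k*.8,interpolation=cv2.INTER_CUBIC); k*=.8
    def P(cx,cy,cz): 
        q=o+cx*x+cy*y; return tuple(int(v) for v in (proj(p,[q[0],q[1],cz])-[a,c])*k)
    for L in [[(-.09,-.25,.2),(.09,-.25,.2),(.09,.25,.2),(-.09,.25,.2)],[(-.09,-.1,.2),(-.046,-.1,.2),(-.046,.1,.2),(-.09,.1,.2)]]:
        cv2.polylines(z,[np.array([P(*l) for l in L])],True,(0,255,0),1)
    cv2.imwrite(f'pics/z_{n}.png',z)
p=ctrl.camera_params('top'); X=atz(p,353,153,.19)
print((X[:2]-o)@x,(X[:2]-o)@y,X)
s=ctrl.get_state(); print(Ro.from_rotvec(s['tool_rot']).as_matrix().round(3))
E
```

```text
top [ 0.70850541 -0.03600995] 10.75550334142737
scene [ 0.70850541 -0.03600995] 10.75550334142737
-0.06688781135992142 -0.024377023733590682 [ 0.64734185 -0.07244122  0.19      ]
[[-0.     0.285 -0.959]
 [-0.    -0.959 -0.285]
 [-1.     0.     0.   ]]
```

View pics/z_top.png

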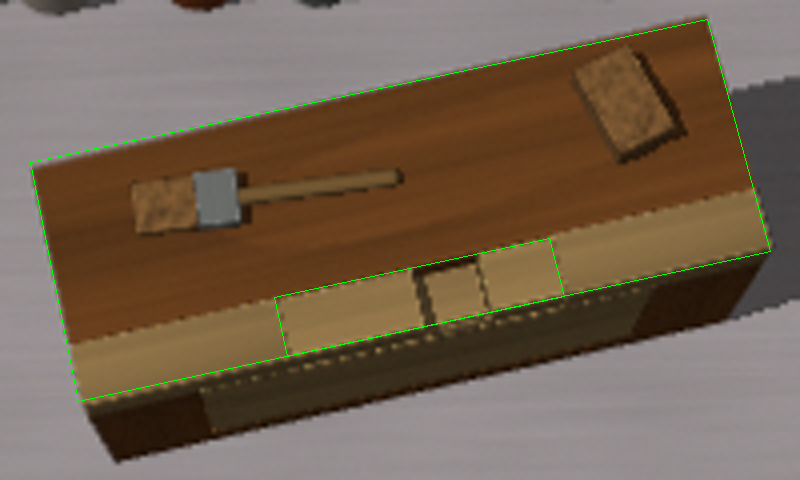

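View pics/z_scene.png

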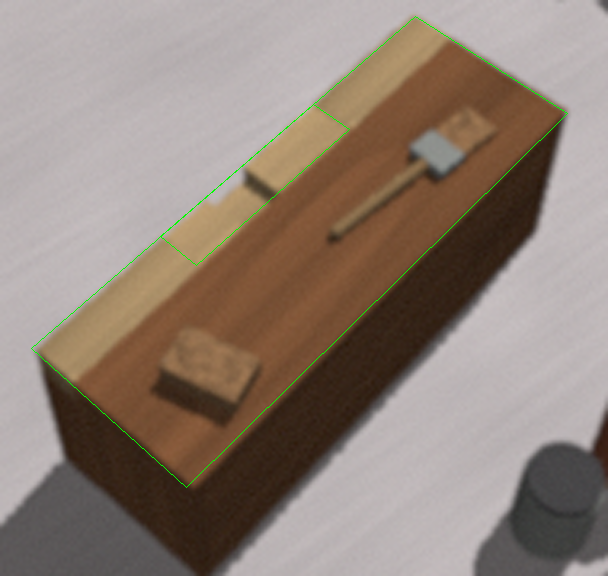

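The fit overlays well, and the notch centre sits near cabinet y = -24 mm. I'll touch down on the right end block first. Next I compute the move in tool axes.

```bash
cat >> h.py <<'E'
yaw=np.radians(10.7555); O=np.array([.7085,-.0360,0]); C=Ro.from_euler('z',yaw).as_matrix()
def cab(X): return C.T@(np.array(X)-O)
def wor(c): return O+C@np.array(c)
Rt=np.column_stack([[0,0,-1],-C[:,1],-C[:,0]])
def info(tgt=None):
    s=ctrl.get_state(); T=Ro.from_rotvec(s['tool_rot']).as_matrix()
    print('t',round(s['time'],3),'cab mm',(cab(s['position'])*1000).round(1),'F',s['ft_force'].round(2),'grip',round(s['grip_width'],3))
    print('rot err (tool)',Ro.from_matrix(T.T@Rt).as_rotvec().round(4))
    if tgt is not None: print('tool shift cm (aligned)',(Rt.T@(wor(tgt)-s['position'])*100).round(2))
E
python3 -c "
from h import *
print(np.linalg.det(Rt)); info([-.068,-.125,.26])"
```

```text
1.0
t 1.1 cab mm [-623.8 -479.1  187.6] F [-0.01  1.1   0.7 ] grip 1.001
rot err (tool) [ 1.011e-01  0.000e+00 -1.000e-04]
tool shift cm (aligned) [ -7.24 -35.41 -55.58]
```

Call:
step_arm:
  increments: [-4,0,0,0,0,0,-3,0,0,0.1,0,0,0,-2.95,-4.6,0,0,0,0,-2.95,-4.6,0,0,0,0,-2.95,-4.6,0,0,0,0,-2.95,-4.6,0,0,0,0,-2.95,-4.6,0,0,0,0,-2.95,-4.6,0,0,0,0,-2.95,-4.6,0,0,0,0,-2.95,-4.6,0,0,0,0,-2.95,-4.6,0,0,0,0,-2.95,-4.6,0,0,0]
  fingers: 0
  force: 20

```text
time: 2.6
position: [0.5827, -0.2459, 0.2578]
tool_rot: [2.123, 0.2, -2.122]
ft_force: [0.3, -0.7, -0.8]
grip_width: 0.006
```

```bash
python3 -c "
from h import *
info([-.068,-.125,.23])"
```

```text
t 2.6 cab mm [-162.8 -182.7  257.8] F [ 0.25 -0.73 -0.77] grip 0.006
rot err (tool) [ 0.0007 -0.0003 -0.0006]
tool shift cm (aligned) [ 2.78 -5.77 -9.48]
```

Call:
step_arm:
  increments: [0,-2.9,-4.7,0,0,0,0,-2.9,-4.7,0,0,0,2,0,0,0,0,0,1.5,0,0,0,0,0,0.5,0,0,0,0,0,0,0,0,0,0,0,0,0,0,0,0,0]

```text
time: 3.48
position: [0.6631, -0.1732, 0.2186]
tool_rot: [2.124, 0.199, -2.121]
ft_force: [-0.2, 0.0, 0.4]
grip_width: 0.007
```

```bash
python3 - <<'E'
from h import *
info([-.068,-.125,.2])
p,im=snap('wrist','w1.png')
cv2.imwrite('pics/w1.png',im[:,:,::-1])
E
```

```text
t 3.475 cab mm [ -70.2 -126.3  218.6] F [-0.21  0.01  0.36] grip 0.007
rot err (tool) [-0.0001 -0.0013 -0.0009]
tool shift cm (aligned) [ 1.86 -0.13 -0.22]
```

View pics/w1.png

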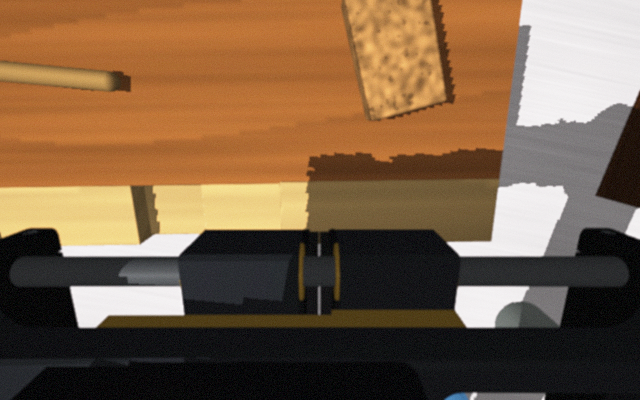

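The wrist view shows the closed fingers over the right end block, the brush handle at upper left and the sander at (400,60), well clear. The notch wall is at about (145,210). Touching down slowly.

Call:
step_arm:
  increments: [0.6,0,0,0,0,0,0.4,0,0,0,0,0,0.3,0,0,0,0,0,0.2,0,0,0,0,0,0.2,0,0,0,0,0,0,0,0,0,0,0]

```text
time: 4.28
position: [0.6629, -0.1724, 0.2003]
tool_rot: [2.122, 0.201, -2.123]
ft_force: [-0.3, 0.5, 0.5]
grip_width: 0.003
```

Call:
step_arm:
  increments: [0.1,0,0,0,0,0,0.05,0,0,0,0,0,0,0,0,0,0,0]

```text
time: 4.65
position: [0.663, -0.1724, 0.199]
tool_rot: [2.122, 0.201, -2.122]
ft_force: [-0.2, -0.5, 0.6]
grip_width: 0.006
```

Call:
step_arm:
  increments: [0.1,0,0,0,0,0,0,0,0,0,0,0]

```text
time: 4.9
position: [0.6629, -0.1724, 0.1979]
tool_rot: [2.122, 0.201, -2.123]
ft_force: [0.2, 0.8, -0.7]
grip_width: 0.011
```

Call:
step_arm:
  increments: [0.1,0,0,0,0,0,0,0,0,0,0,0]

```text
time: 5.15
position: [0.6629, -0.1724, 0.1969]
tool_rot: [2.122, 0.201, -2.123]
ft_force: [0.9, 0.2, 0.4]
grip_width: 0.005
```

Call:
step_arm:
  increments: [0.1,0,0,0,0,0,0,0,0,0,0,0]

```text
time: 5.4
position: [0.663, -0.1724, 0.1959]
tool_rot: [2.122, 0.201, -2.122]
ft_force: [-0.7, -0.3, -0.3]
grip_width: 0.009
```

```bash
python3 - <<'E'
from h import *
info()
p,im=snap('scene','s2.png')
z=cv2.resize(im[180:320,240:400,::-1],None,fx=4,fy=4,interpolation=cv2.INTER_CUBIC); cv2.imwrite('pics/s2z.png',z)
p,im=snap('wrist','w2.png')
E
```

```text
t 5.4 cab mm [ -70.2 -125.5  195.9] F [-0.7  -0.26 -0.25] grip 0.009
rot err (tool) [ 0.0011  0.0002 -0.0001]
```

View pics/s2z.png

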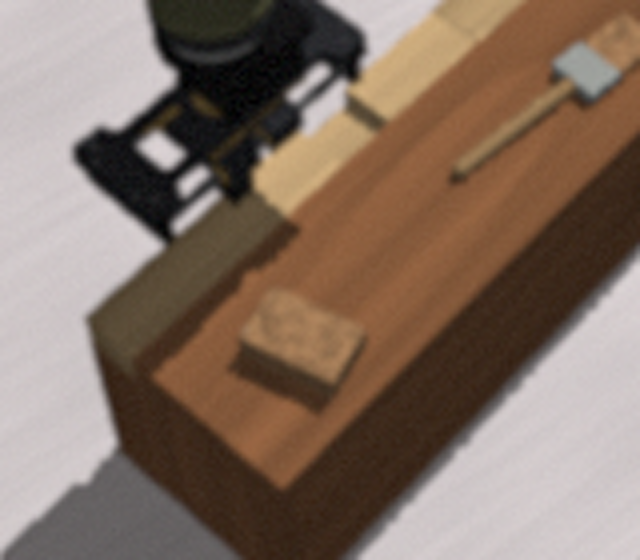

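View pics/w2.png

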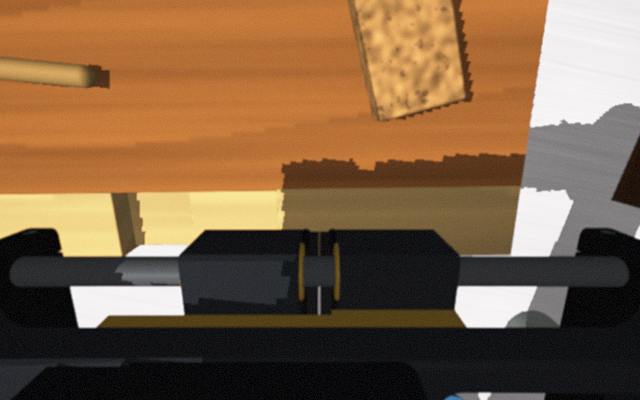

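```bash
python3 - <<'E'
from h import *
s=ctrl.get_state()
for n in ['wrist','scene','top']:
    p,im=snap(n,n+'3.png')
    print(n,'TCP px',proj(p,s['position']),'z=0.2 above',proj(p,s['position']+[0,0,.05]), 'cam pos',-np.array(p['R']).T@p['t'])
    for c in [(-.09,-.25,.201),(-.046,-.1,.2),(-.09,-.1,.2),(-.09,-.0,.2),(.09,-.25,.2)]: print(c,proj(p,wor(c)).round(1))
    for k in ['end_right','edge_mid']:
        r=ctrl.spot_point(n,k); print(k,[(cab(w(p,q['xyz'])).round(4),round(q['score'],2)) for q in r[:2]])
p=ctrl.camera_params('scene'); im=cv2.imread('pics/scene3.png')
u=proj(p,s['position']).astype(int); z=cv2.resize(im[u[1]-50:u[1]+50,u[0]-60:u[0]+60],None,fx=6,fy=6,interpolation=cv2.INTER_CUBIC)
cv2.circle(z,(360,300),4,(0,0,255),1); cv2.imwrite('pics/s3z.png',z)
E
```

```text
wrist TCP px [316.69765643 225.63905065] z=0.2 above [316.22527799 258.50736001] cam pos [ 0.73021046 -0.1606031   0.39343867]
(-0.09, -0.25, 0.201) [508.2 257.3]
(-0.046, -0.1, 0.2) [275.4 190.7]
(-0.09, -0.1, 0.2) [277.6 256.4]
(-0.09, -0.0, 0.2) [123.9 256.4]
(0.09, -0.25, 0.2) [561.  -69.6]
end_right [(array([-0.0661, -0.1235,  0.2037]), 0.85)]
edge_mid []
scene TCP px [298.76423402 234.44217585] z=0.2 above [297.54235796 224.30065105] cam pos [ 1.26020608 -0.49078489  1.24837928]
(-0.09, -0.25, 0.201) [259.7 258.6]
(-0.046, -0.1, 0.2) [311.5 232.9]
(-0.09, -0.1, 0.2) [300.2 223.9]
(-0.09, -0.0, 0.2) [324.9 202.5]
(0.09, -0.25, 0.2) [308.3 302.3]
end_right [(array([-0.0694, -0.1248,  0.2   ]), 0.56)]
edge_mid [(array([-0.0681, -0.0009,  0.2   ]), 0.84)]
top TCP px [388.05880137 146.02319189] z=0.2 above [390.06238147 140.67172984] cam pos [0.24060621 0.00382751 1.59621377]
(-0.09, -0.25, 0.201) [432.6 142.9]
(-0.046, -0.1, 0.2) [377.4 139.5]
(-0.09, -0.1, 0.2) [381.1 154.1]
(-0.09, -0.0, 0.2) [346.6 161.5]
(0.09, -0.25, 0.2) [416.8  84.8]
end_right [(array([-0.0684, -0.1259,  0.2032]), 0.8)]
edge_mid [(array([-0.0684, -0.002 ,  0.2034]), 0.91)]
```

View pics/s3z.png

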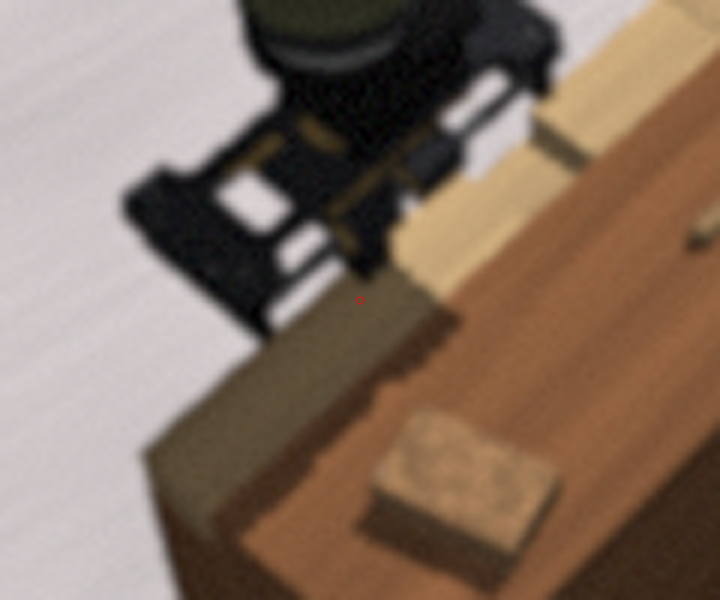

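Force still reads zero, and in the scene view the tip shows about 3.7 px above the computed TCP, so it may really be up to 18 mm higher than measured. I'll continue in small steps and watch the force.

Call:
step_arm:
  increments: [0.1,0,0,0,0,0,0.1,0,0,0,0,0,0,0,0,0,0,0]

```text
time: 6.32
position: [0.6629, -0.1724, 0.1939]
tool_rot: [2.122, 0.201, -2.123]
ft_force: [0.2, 0.3, 0.4]
grip_width: 0.008
```

Call:
step_arm:
  increments: [0.1,0,0,0,0,0,0.1,0,0,0,0,0,0,0,0,0,0,0]

```text
time: 6.7
position: [0.6629, -0.1724, 0.1919]
tool_rot: [2.122, 0.201, -2.123]
ft_force: [-0.6, -0.3, -0.1]
grip_width: 0.002
```

Call:
step_arm:
  increments: [0.1,0,0,0,0,0,0.1,0,0,0,0,0,0,0,0,0,0,0]

```text
time: 7.08
position: [0.6629, -0.1724, 0.1899]
tool_rot: [2.122, 0.201, -2.123]
ft_force: [-0.6, 0.5, -1.0]
grip_width: 0.002
```

Call:
step_arm:
  increments: [0.1,0,0,0,0,0,0.1,0,0,0,0,0,0,0,0,0,0,0]

```text
time: 7.45
position: [0.6629, -0.1724, 0.1879]
tool_rot: [2.122, 0.201, -2.123]
ft_force: [-0.3, 0.6, 0.3]
grip_width: 0.005
```

```bash
python3 - <<'E'
from h import *
s=ctrl.get_state();info()
p,im=snap('scene','scene4.png')
u=np.array([298,234]); z=cv2.resize(im[u[1]-40:u[1]+40,u[0]-50:u[0]+50,::-1],None,fx=7,fy=7,interpolation=cv2.INTER_CUBIC)
z=np.clip(z.astype(float)*1.8,0,255).astype(np.uint8)
q=((proj(p,s['position'])-u+[50,40])*7).astype(int); cv2.circle(z,tuple(q),4,(0,0,255),1); cv2.imwrite('pics/s4z.png',z)
p,im=snap('top','top4.png')
u=np.array([388,146]); z=cv2.resize(im[u[1]-40:u[1]+40,u[0]-50:u[0]+50,::-1],None,fx=7,fy=7,interpolation=cv2.INTER_CUBIC)
z=np.clip(z.astype(float)*1.8,0,255).astype(np.uint8)
q=((proj(p,s['position'])-u+[50,40])*7).astype(int); cv2.circle(z,tuple(q),4,(0,0,255),1); cv2.imwrite('pics/t4z.png',z)
E
```

```text
t 7.45 cab mm [ -70.3 -125.5  187.9] F [-0.27  0.58  0.26] grip 0.005
rot err (tool) [0.0011 0.0003 0.    ]
```

View pics/s4z.png

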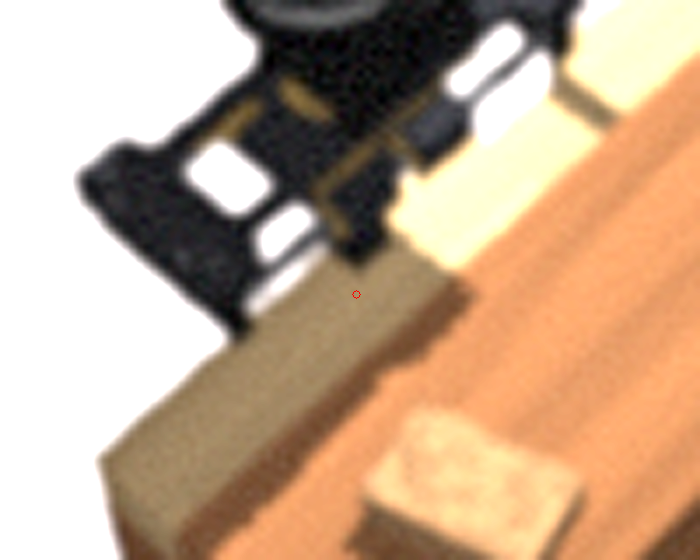

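View pics/t4z.png

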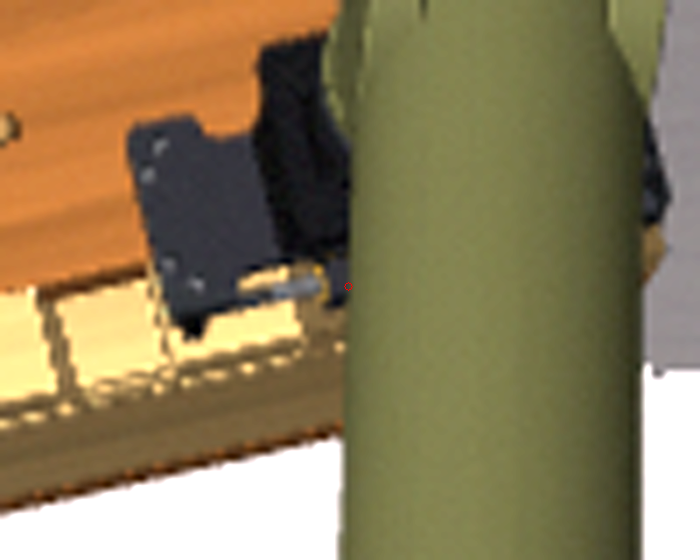

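```bash
python3 - <<'E'
from h import *
s=ctrl.get_state()
p=ctrl.camera_params('wrist'); im=cv2.imread('pics/wrist3.png')
g=(255*(im/255.)**.35).astype(np.uint8)[200:340,150:490]
g=cv2.resize(g,None,fx=2.3,fy=2.3,interpolation=cv2.INTER_CUBIC); cv2.imwrite('pics/w3g.png',g)
p=ctrl.camera_params('scene')
a=cv2.imread('pics/scene3.png');b=cv2.imread('pics/scene4.png')
out=[]
for i in (a,b):
    g=(255*(i/255.)**.4).astype(np.uint8)[205:250,275:325]; out.append(cv2.resize(g,None,fx=7.8,fy=10,interpolation=cv2.INTER_NEAREST))
cv2.imwrite('pics/s34.png',np.hstack(out))
for u,v in [(299.1,231.4),(300,230)]:
  for z in [.17,.188,.2,.211,.22]: print(u,v,z,(cab(atz(p,u,v,z))*1000).round(1))
E
```

```text
299.1 231.4 0.17 [ -89.7 -107.3  170. ]
299.1 231.4 0.188 [ -80.6 -114.6  188. ]
299.1 231.4 0.2 [ -74.5 -119.6  200. ]
299.1 231.4 0.211 [ -68.9 -124.1  211. ]
299.1 231.4 0.22 [ -64.4 -127.8  220. ]
300 230 0.17 [ -91.2 -102.2  170. ]
300 230 0.188 [ -82.1 -109.7  188. ]
300 230 0.2 [ -76.  -114.7  200. ]
300 230 0.211 [ -70.4 -119.2  211. ]
300 230 0.22 [ -65.8 -123.   220. ]
```

View pics/w3g.png

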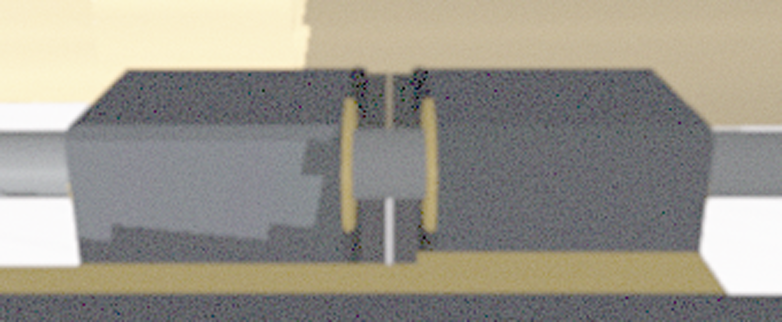

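View pics/s34.png

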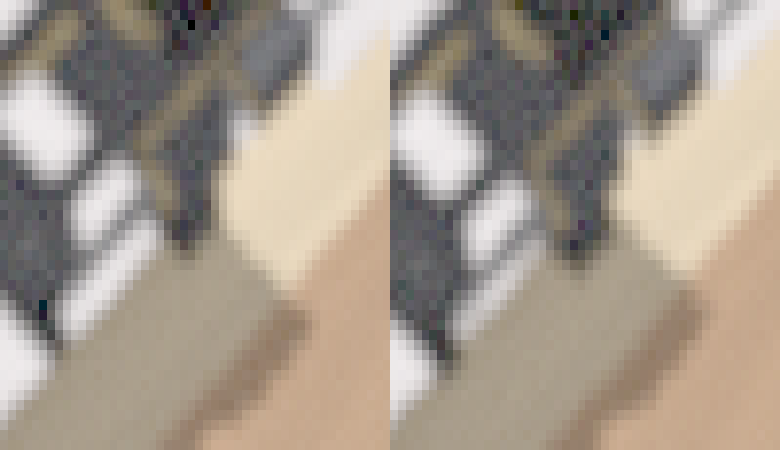

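The tip moves down freely and is still about 10 mm above the block: the closed fingers end about 20 mm short of the reported TCP. Continuing down.

Call:
step_arm:
  increments: [0.1,0,0,0,0,0,0.1,0,0,0,0,0,0.1,0,0,0,0,0,0.1,0,0,0,0,0,0,0,0,0,0,0]

```text
time: 8.18
position: [0.6629, -0.1724, 0.1838]
tool_rot: [2.122, 0.201, -2.123]
ft_force: [-0.8, -0.3, 0.0]
grip_width: 0.003
```

Call:
step_arm:
  increments: [0.1,0,0,0,0,0,0.1,0,0,0,0,0,0,0,0,0,0,0]

```text
time: 8.55
position: [0.6629, -0.1724, 0.1819]
tool_rot: [2.122, 0.201, -2.123]
ft_force: [0.2, -1.6, 0.2]
grip_width: 0.007
```

Call:
step_arm:
  increments: [0.1,0,0,0,0,0,0.1,0,0,0,0,0,0,0,0,0,0,0]

```text
time: 8.93
position: [0.6629, -0.1724, 0.1799]
tool_rot: [2.122, 0.201, -2.123]
ft_force: [0.2, 0.3, 0.2]
grip_width: 0.007
```

Call:
step_arm:
  increments: [0.1,0,0,0,0,0,0.1,0,0,0,0,0,0,0,0,0,0,0]

```text
time: 9.3
position: [0.6629, -0.1724, 0.1779]
tool_rot: [2.122, 0.201, -2.123]
ft_force: [-0.2, 0.3, -0.2]
grip_width: 0.002
```

```bash
python3 - <<'E'
from h import *
s=ctrl.get_state();info()
p,im=snap('scene','scene5.png'); 
out=[]
for i in (cv2.imread('pics/scene4.png'),im[:,:,::-1]):
    g=(255*(i/255.)**.4).astype(np.uint8)[205:250,275:325]; out.append(cv2.resize(g,None,fx=7.8,fy=10,interpolation=cv2.INTER_NEAREST))
cv2.imwrite('pics/s45.png',np.hstack(out))
E
```

```text
t 9.3 cab mm [ -70.2 -125.5  177.9] F [-0.19  0.27 -0.18] grip 0.002
rot err (tool) [0.0011 0.0002 0.    ]
```

View pics/s45.png

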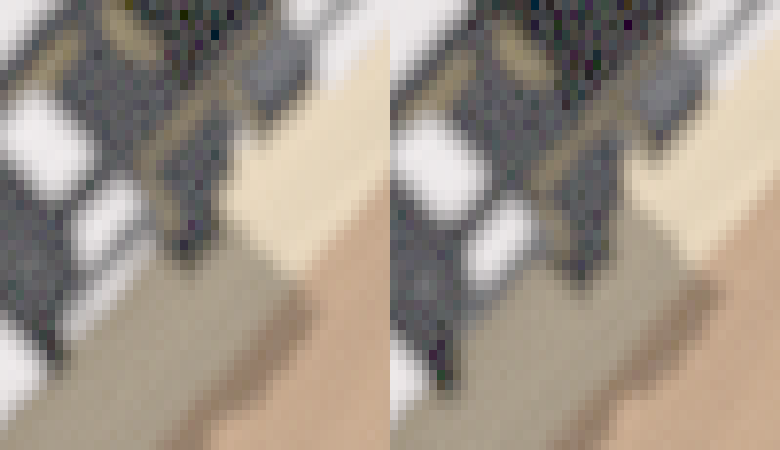

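```bash
python3 - <<'E'
from h import *
s=ctrl.get_state();T=Ro.from_rotvec(s['tool_rot']).as_matrix(); P=s['position']
def tp(x,y,z): return P+T@np.array([x,y,z])
p=ctrl.camera_params('scene')
im=cv2.imread('pics/scene5.png'); g=(255*(im/255.)**.45).astype(np.uint8)
a,b,c,d=235,345,160,260;k=7
z=cv2.resize(g[c:d,a:b],None,fx=k,fy=k,interpolation=cv2.INTER_CUBIC)
def px(X): return tuple(((proj(p,X)-[a,c]+.5)*k).astype(int))
def box(lo,hi,col):
    for i in range(3):
        for m in range(4):
            q=[0,0,0];j=[n for n in range(3) if n!=i]
            for t,n in enumerate(j): q[n]=(lo,hi)[(m>>t)&1][n]
            u=q[:];v=q[:];u[i]=lo[i];v[i]=hi[i]
            cv2.line(z,px(tp(*u)),px(tp(*v)),col,1)
box((-.07,-.015,-.0095),(0,.015,.0095),(0,0,255))
box((-.12,-.095,-.0375),(-.07,.095,.0375),(0,255,0))
cv2.imwrite('pics/s5b.png',z)
p=ctrl.camera_params('top'); _,im=snap('top','top5.png'); g=(255*(im[:,:,::-1]/255.)**.45).astype(np.uint8)
a,b,c,d=335,445,100,180
z=cv2.resize(g[c:d,a:b],None,fx=k,fy=k,interpolation=cv2.INTER_CUBIC)
box((-.07,-.015,-.0095),(0,.015,.0095),(0,0,255))
box((-.12,-.095,-.0375),(-.07,.095,.0375),(0,255,0))
cv2.imwrite('pics/t5b.png',z)
E
```

```text
(no output)
```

View pics/s5b.png

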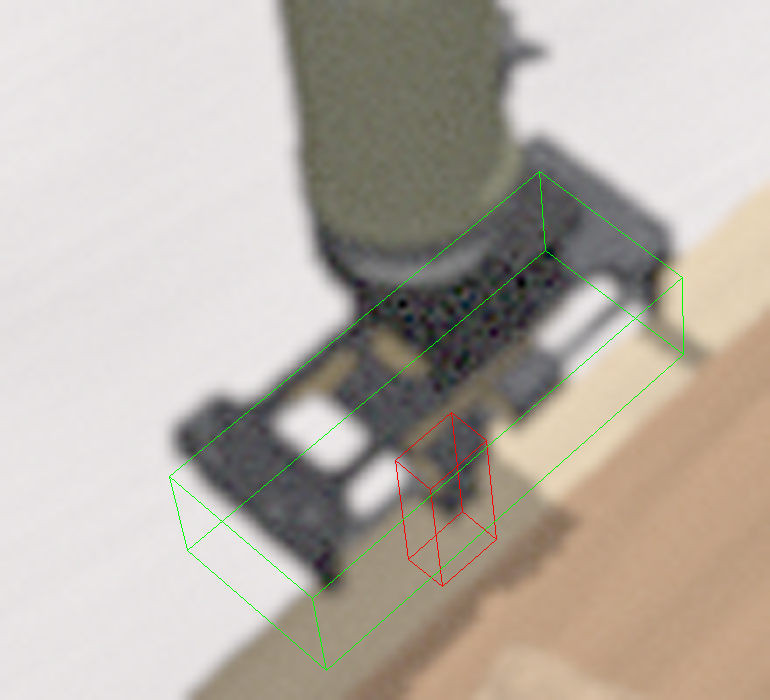

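View pics/t5b.png

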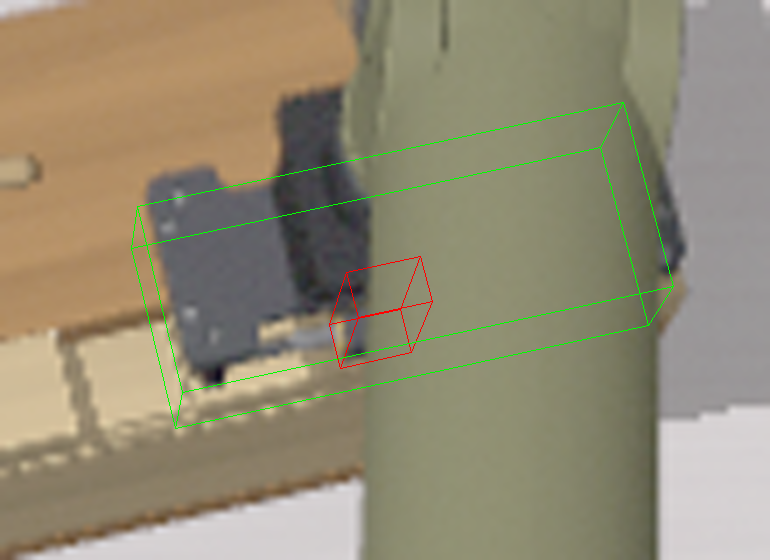

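Call:
step_arm:
  increments: [0.1,0,0,0,0,0,0.1,0,0,0,0,0,0,0,0,0,0,0]

```text
time: 9.78
position: [0.6629, -0.1724, 0.1759]
tool_rot: [2.122, 0.201, -2.123]
ft_force: [-0.1, 0.7, 0.4]
grip_width: 0.006
```

Call:
step_arm:
  increments: [0.1,0,0,0,0,0,0.05,0,0,0,0,0,0,0,0,0,0,0]

```text
time: 10.15
position: [0.6629, -0.1724, 0.1745]
tool_rot: [2.122, 0.201, -2.123]
ft_force: [-0.5, -0.6, 0.1]
grip_width: 0.004
```

```bash
python3 - <<'E'
from h import *
s=ctrl.get_state();T=Ro.from_rotvec(s['tool_rot']).as_matrix(); P=s['position']
p,im=snap('wrist','w6.png')
g=(255*(im[:,:,::-1]/255.)**.35).astype(np.uint8)[180:340,220:420]
cv2.imwrite('pics/w6g.png',cv2.resize(g,None,fx=3.8,fy=3.7,interpolation=cv2.INTER_CUBIC))
cp=-np.array(p['R']).T@p['t']; print('cam in tool',T.T@(cp-P)); print('axes in tool',(T.T@np.array(p['R']).T).round(3))
for x in [0,-.01,-.02,-.03,-.04,-.05,-.07]: print(x,[proj(p,P+T@np.array([x,y,z])).round(1) for y,z in [(0,0),(.015,-.0095),(.0,-.0095),(.0,.0095)]])
print(s['joint_positions'].round(3))
E
```

```text
cam in tool [-0.19741719  0.00106783 -0.0682332 ]
axes in tool [[-0.002 -0.253  0.968]
 [ 1.    -0.     0.002]
 [-0.     0.968  0.253]]
0 [array([316.6, 225.6]), array([340. , 211.6]), array([316.6, 211.6]), array([316.7, 239.4])]
-0.01 [array([316.6, 230.9]), array([341. , 216.3]), array([316.5, 216.3]), array([316.6, 245.2])]
-0.02 [array([316.5, 236.8]), array([342.2, 221.4]), array([316.4, 221.4]), array([316.5, 251.7])]
-0.03 [array([316.4, 243.2]), array([343.5, 227.1]), array([316.3, 227.1]), array([316.4, 258.9])]
-0.04 [array([316.3, 250.4]), array([345. , 233.5]), array([316.2, 233.5]), array([316.3, 266.9])]
-0.05 [array([316.1, 258.5]), array([346.6, 240.7]), array([316.1, 240.7]), array([316.2, 275.8])]
-0.07 [array([315.8, 278. ]), array([350.6, 258. ]), array([315.8, 258. ]), array([315.9, 297.3])]
[ 0.525  0.434 -0.43   1.359  0.179  1.387 -1.284]
```

View pics/w6g.png

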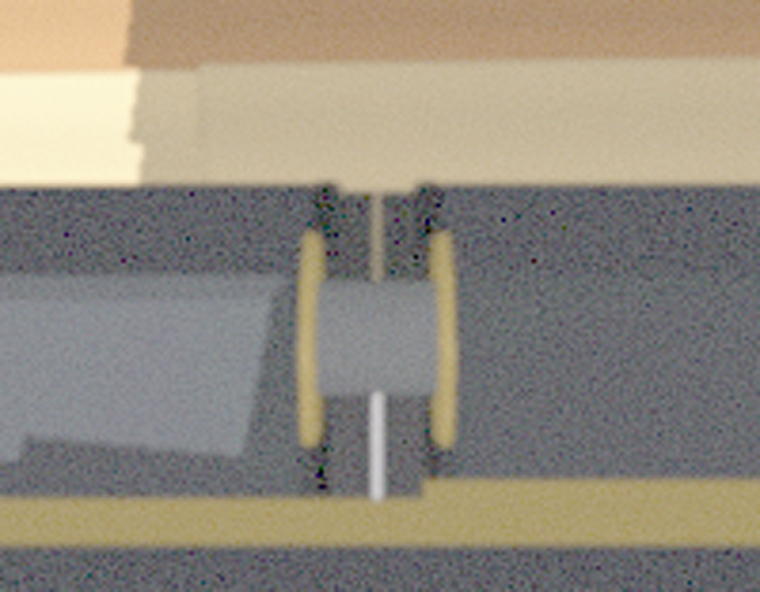

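```bash
python3 - <<'E'
from h import *
P=np.array([.18487,-.62251,.18645]); T=np.array([[0,.285,-.959],[0,-.959,-.285],[-1,0,0]])
p=ctrl.camera_params('scene')
im=cv2.imread('pics/scene0.png'); g=(255*(im/255.)**.45).astype(np.uint8)
a,b,c,d=40,140,120,230;k=6
z=cv2.resize(g[c:d,a:b],None,fx=k,fy=k,interpolation=cv2.INTER_CUBIC)
def px(X): return tuple(((proj(p,P+T@np.array(X))-[a,c]+.5)*k).astype(int))
for y in (-.0585,-.0435,.0435,.0585):
    for zz in (-.0095,.0095): cv2.line(z,px((0,y,zz)),px((-.07,y,zz)),(0,0,255),1)
cv2.circle(z,px((0,0,0)),4,(0,255,0),1)
cv2.imwrite('pics/s0b.png',z)
E
```

```text
(no output)
```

View pics/s0b.png

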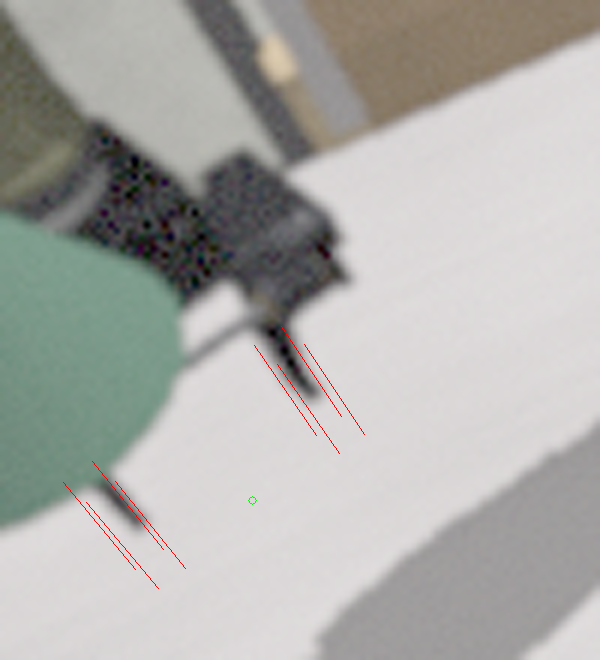

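Even with the fingers open at the start, the visible tips ended about 25 mm short of the reported TCP. The offset is real, so contact should come soon.

Call:
step_arm:
  increments: [0.1,0,0,0,0,0,0,0,0,0,0,0]

```text
time: 10.45
position: [0.6629, -0.1724, 0.1734]
tool_rot: [2.122, 0.201, -2.123]
ft_force: [-0.6, 0.0, -0.1]
grip_width: 0.002
```

Call:
step_arm:
  increments: [0.1,0,0,0,0,0,0,0,0,0,0,0]

```text
time: 10.7
position: [0.6629, -0.1724, 0.1724]
tool_rot: [2.122, 0.201, -2.123]
ft_force: [-0.7, 0.2, 0.5]
grip_width: 0.008
```

Call:
step_arm:
  increments: [0.1,0,0,0,0,0,0,0,0,0,0,0]

```text
time: 10.95
position: [0.6629, -0.1724, 0.1714]
tool_rot: [2.122, 0.201, -2.123]
ft_force: [0.5, -0.5, -0.4]
grip_width: 0.002
```

Call:
step_arm:
  increments: [0.1,0,0,0,0,0,0,0,0,0,0,0]

```text
time: 11.2
position: [0.663, -0.1724, 0.1704]
tool_rot: [2.122, 0.201, -2.123]
ft_force: [0.3, 0.8, -0.3]
grip_width: 0.004
```

Call:
step_arm:
  increments: [0.1,0,0,0,0,0,0,0,0,0,0,0]

```text
time: 11.45
position: [0.6629, -0.1724, 0.1694]
tool_rot: [2.122, 0.201, -2.123]
ft_force: [0.3, -0.6, 0.4]
grip_width: 0.007
```

Call:
step_arm:
  increments: [0.1,0,0,0,0,0,0,0,0,0,0,0]

```text
time: 11.7
position: [0.6629, -0.1724, 0.1684]
tool_rot: [2.122, 0.201, -2.122]
ft_force: [0.8, -0.8, 0.2]
grip_width: 0.005
```

```bash
python3 - <<'E'
from h import *
s=ctrl.get_state();info()
p,im=snap('scene','scene7.png')
g=(255*(im[:,:,::-1]/255.)**.45).astype(np.uint8)[190:260,260:350]; z=cv2.resize(g,None,fx=8,fy=8,interpolation=cv2.INTER_CUBIC)
for c in [(-.09,-.25,.201),(-.09,-.125,.201),(-.068,-.125,.201),(-.046,-.125,.201)]:
  q=((proj(p,wor(c))-[260,190]+.5)*8).astype(int); cv2.circle(z,tuple(q),4,(0,0,255),1)
cv2.imwrite('pics/s7.png',z)
E
```

```text
t 11.7 cab mm [ -70.2 -125.5  168.4] F [ 0.8  -0.79  0.16] grip 0.005
rot err (tool) [ 0.0012  0.0002 -0.    ]
```

View pics/s7.png

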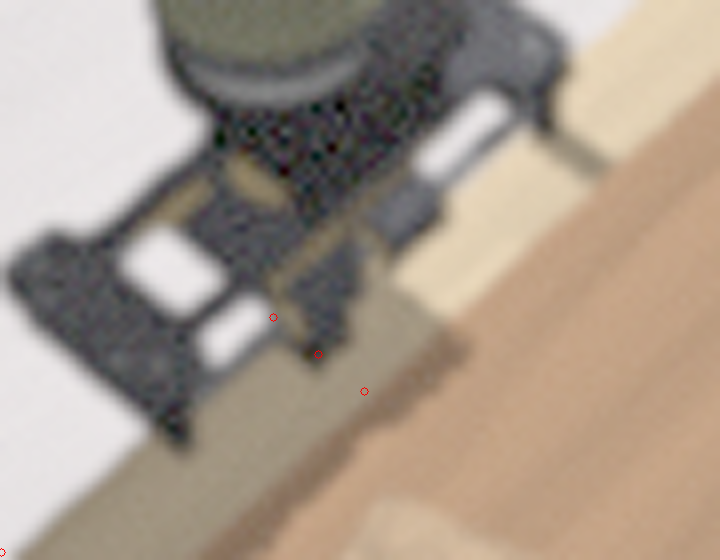

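The visible tip now meets the band centre mark at zoomed (317,360), so contact is close.

Call:
step_arm:
  increments: [0.1,0,0,0,0,0,0,0,0,0,0,0]

```text
time: 12.0
position: [0.6629, -0.1724, 0.1674]
tool_rot: [2.122, 0.201, -2.123]
ft_force: [-0.5, 0.1, -0.3]
grip_width: 0.006
```

Call:
step_arm:
  increments: [0.1,0,0,0,0,0,0,0,0,0,0,0]

```text
time: 12.25
position: [0.663, -0.1724, 0.1666]
tool_rot: [2.122, 0.201, -2.122]
ft_force: [-0.0, 1.0, 0.4]
grip_width: 0.003
```

Call:
step_arm:
  increments: [0.1,0,0,0,0,0,0,0,0,0,0,0]

```text
time: 12.5
position: [0.6631, -0.1724, 0.1665]
tool_rot: [2.123, 0.2, -2.122]
ft_force: [-1.9, 0.3, 5.4]
grip_width: 0.005
```

Call:
step_arm:
  increments: [0.1,0,0,0,0,0,0,0,0,0,0,0]

```text
time: 12.75
position: [0.6631, -0.1725, 0.1665]
tool_rot: [2.123, 0.2, -2.121]
ft_force: [-3.3, 0.6, 8.6]
grip_width: 0.007
```

Contact is at a reported z of 0.1665 with 8.6 N upward, so the key is up and the end block is touched. That makes the reported TCP about 34.5 mm low, since the whole gripper appears shifted consistently. Next is the sweep along +y of the cabinet (tool -y).

Call:
step_arm:
  increments: [0,-0.3,0,0,0,0,0,-0.4,0,0,0,0,0,-0.4,0,0,0,0,0,-0.4,0,0,0,0,0,-0.4,0,0,0,0,0,-0.4,0,0,0,0,0,-0.4,0,0,0,0,0,-0.4,0,0,0,0,0,-0.4,0,0,0,0]

```text
time: 13.88
position: [0.6577, -0.1412, 0.1662]
tool_rot: [2.125, 0.193, -2.118]
ft_force: [0.1, -4.2, 5.8]
grip_width: 0.005
```

```bash
python3 -c "
from h import *
info()"
```

```text
t 13.875 cab mm [-69.6 -93.9 166.2] F [ 0.12 -4.15  5.79] grip 0.005
rot err (tool) [-0.0013 -0.003  -0.005 ]
```

Call:
step_arm:
  increments: [0,-0.4,0,0,0,0,0,-0.4,0,0,0,0,0,-0.4,0,0,0,0,0,-0.4,0,0,0,0,0,-0.4,0,0,0,0,0,-0.4,0,0,0,0]

```text
time: 14.62
position: [0.6527, -0.1162, 0.1655]
tool_rot: [2.124, 0.196, -2.12]
ft_force: [0.7, -4.7, 5.1]
grip_width: 0.006
```

Call:
step_arm:
  increments: [0,-0.4,0,0,0,0,0,-0.4,0,0,0,0,0,-0.4,0,0,0,0,0,0,0,0,0,0]

```text
time: 15.12
position: [0.6503, -0.1035, 0.1655]
tool_rot: [2.124, 0.199, -2.12]
ft_force: [-0.0, -2.7, 6.5]
grip_width: 0.008
```

```bash
python3 -c "
from h import *
info()"
```

```text
t 15.125 cab mm [-69.7 -55.4 165.5] F [-0.   -2.7   6.52] grip 0.008
rot err (tool) [ 0.0008 -0.0016 -0.002 ]
```

Call:
step_arm:
  increments: [0,-0.3,0,0,0,0,0,-0.3,0,0,0,0]

```text
time: 15.38
position: [0.6493, -0.0986, 0.1655]
tool_rot: [2.124, 0.196, -2.12]
ft_force: [-0.1, -3.8, 5.3]
grip_width: 0.006
```

Call:
step_arm:
  increments: [0,-0.3,0,0,0,0,0,-0.3,0,0,0,0]

```text
time: 15.62
position: [0.6482, -0.0927, 0.1655]
tool_rot: [2.124, 0.196, -2.12]
ft_force: [-0.1, -3.7, 5.8]
grip_width: 0.006
```

Call:
step_arm:
  increments: [0,-0.3,0,0,0,0,0,-0.3,0,0,0,0]

```text
time: 15.88
position: [0.6469, -0.0863, 0.1652]
tool_rot: [2.124, 0.198, -2.121]
ft_force: [0.3, -1.6, 2.7]
grip_width: 0.006
```

Call:
step_arm:
  increments: [0,-0.3,0,0,0,0,0,-0.3,0,0,0,0]

```text
time: 16.12
position: [0.6444, -0.0775, 0.1634]
tool_rot: [2.12, 0.204, -2.125]
ft_force: [-1.2, 0.8, 0.3]
grip_width: 0.006
```

```bash
python3 -c "
from h import *
info()"
```

```text
t 16.125 cab mm [-70.8 -28.9 163.4] F [-1.19  0.79  0.28] grip 0.006
rot err (tool) [0.0023 0.0018 0.0018]
```

Force fell to zero and the tip dropped off the band, so the notch is found at its predicted place. I'll shift 4 mm to centre, then press.

Call:
step_arm:
  increments: [0,-0.4,0,0,0,0,0.3,0,0,0,0,0,0.3,0,0,0,0,0,0.3,0,0,0,0,0,0,0,0,0,0,0]

```text
time: 16.75
position: [0.6442, -0.0754, 0.1551]
tool_rot: [2.122, 0.201, -2.123]
ft_force: [-0.7, -0.1, -0.2]
grip_width: 0.005
```

Call:
step_arm:
  increments: [0.2,0,0,0,0,0,0.2,0,0,0,0,0,0,0,0,0,0,0]

```text
time: 17.12
position: [0.6444, -0.0751, 0.1515]
tool_rot: [2.122, 0.201, -2.122]
ft_force: [0.6, -0.5, -0.0]
grip_width: 0.005
```

```bash
python3 -c "
from h import *
info()"
```

```text
t 17.125 cab mm [-70.3 -26.5 151.5] F [ 0.6  -0.49 -0.05] grip 0.005
rot err (tool) [ 0.0012  0.     -0.0001]
```

Call:
step_arm:
  increments: [0.2,0,0,0,0,0,0.2,0,0,0,0,0,0,0,0,0,0,0]

```text
time: 17.5
position: [0.6445, -0.0752, 0.1478]
tool_rot: [2.123, 0.201, -2.122]
ft_force: [-0.5, -0.9, 3.8]
grip_width: 0.009
```

Call:
step_arm:
  increments: [0.2,0,0,0,0,0,0.1,0,0,0,0,0,0,0,0,0,0,0]

```text
time: 17.88
position: [0.6445, -0.0752, 0.1446]
tool_rot: [2.123, 0.201, -2.122]
ft_force: [-1.5, -0.5, 4.9]
grip_width: 0.008
```

```bash
python3 -c "
from h import *
info()"
```

```text
t 17.875 cab mm [-70.2 -26.6 144.6] F [-1.46 -0.51  4.91] grip 0.008
rot err (tool) [ 0.0011 -0.0002 -0.0002]
```

Call:
step_arm:
  increments: [0.05,0,0,0,0,0,0,0,0,0,0,0,0,0,0,0,0,0,0,0,0,0,0,0,0,0,0,0,0,0,0,0,0,0,0,0,0,0,0,0,0,0,0,0,0,0,0,0]

```text
time: 18.88
position: [0.6445, -0.0751, 0.1442]
tool_rot: [2.123, 0.201, -2.122]
ft_force: [-1.6, -0.2, 5.2]
grip_width: 0.003
```

```bash
python3 - <<'E'
from h import *
info()
p,im=snap('top','top8.png'); 
r=ctrl.spot_point('top','flap_edge'); print([(cab(w(p,q['xyz'])).round(4),q['score']) for q in r])
p2,_=snap('scene','scene8.png')
r=ctrl.spot_point('scene','flap_edge'); print([(cab(w(p2,q['xyz'])).round(4),q['score']) for q in r])
cv2.imwrite('pics/t8z.png',cv2.resize(im[80:220,240:460,::-1],None,fx=3.5,fy=3.5,interpolation=cv2.INTER_CUBIC))
E
```

```text
t 18.875 cab mm [-70.1 -26.5 144.2] F [-1.55 -0.21  5.2 ] grip 0.003
rot err (tool) [ 0.0011 -0.0002 -0.0001]
[(array([-0.2094, -0.0047,  0.0891]), 0.94), (array([-0.0667, -0.1273,  0.2042]), 0.44)]
[(array([-0.2133, -0.0025,  0.0941]), 0.65)]
```

View pics/t8z.png

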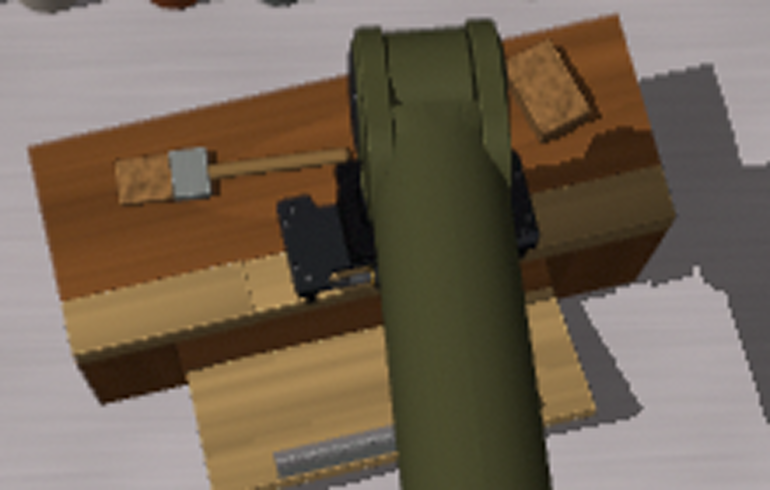

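The flap has sprung out: the networks put its free edge at about cabinet x = -211, z = 91 mm, or roughly 1.1 rad. The top view shows it with a grey strip near its edge. I'll lift out of the notch and move over the flap.

Call:
step_arm:
  increments: [-1,0,0,0,0,0,-2,0,0,0,0,0,-3,0,0,0,0,0,0,0,3,0,0,0,0,0,4,0,0,0,0,0,4,0,0,0,0,0,1.5,0,0,0,0,0,0,0,0,0]

```text
time: 20.08
position: [0.5219, -0.0989, 0.205]
tool_rot: [2.124, 0.199, -2.121]
ft_force: [1.1, -1.5, 0.1]
grip_width: 0.005
```

```bash
python3 - <<'E'
from h import *
info([-.195,-.025,.08])
E
```

```text
t 20.075 cab mm [-195.1  -27.   205. ] F [ 1.06 -1.48  0.06] grip 0.005
rot err (tool) [ 0.0003 -0.0014 -0.0013]
tool shift cm (aligned) [ 1.25e+01 -2.00e-01 -1.00e-02]
```

Call:
step_arm:
  increments: [3,0,0,0,0,0,4,0,0,0,0,0,3,0,0,0,0,0,1.5,0,0,0,0,0,0,0,0,0,0,0]

```text
time: 20.7
position: [0.5219, -0.098, 0.0884]
tool_rot: [2.121, 0.203, -2.124]
ft_force: [0.6, -0.3, 0.9]
grip_width: 0.007
```

Call:
step_arm:
  increments: [0.6,0,0,0,0,0,0.6,0,0,0,0,0,0.5,0,0,0,0,0,0.5,0,0,0,0,0]

```text
time: 21.2
position: [0.5217, -0.0987, 0.0669]
tool_rot: [2.122, 0.2, -2.122]
ft_force: [0.0, 0.7, 0.6]
grip_width: 0.006
```

Call:
step_arm:
  increments: [0.5,0,0,0,0,0,0.5,0,0,0,0,0,0.5,0,0,0,0,0]

```text
time: 21.58
position: [0.5216, -0.0986, 0.0517]
tool_rot: [2.122, 0.201, -2.122]
ft_force: [-0.0, -1.4, 1.8]
grip_width: 0.006
```

```bash
python3 - <<'E'
from h import *
info()
E
```

```text
t 21.575 cab mm [-195.3  -26.7   51.7] F [-0.01 -1.35  1.78] grip 0.006
rot err (tool) [ 0.0011  0.0001 -0.0001]
```

Contact should be starting (true tip about 86 mm). I keep pushing towards a true z of 42 mm, which reads as about 0.0075.

Call:
step_arm:
  increments: [0.4,0,0,0,0,0,0.4,0,0,0,0,0,0.4,0,0,0,0,0,0.4,0,0,0,0,0]

```text
time: 22.08
position: [0.5218, -0.0986, 0.0358]
tool_rot: [2.122, 0.201, -2.122]
ft_force: [0.3, -0.3, -0.2]
grip_width: 0.003
```

Call:
step_arm:
  increments: [0.4,0,0,0,0,0,0.4,0,0,0,0,0,0.4,0,0,0,0,0,0.4,0,0,0,0,0]

```text
time: 22.58
position: [0.5216, -0.0987, 0.0198]
tool_rot: [2.122, 0.201, -2.122]
ft_force: [-0.9, 1.0, 1.3]
grip_width: 0.008
```

```bash
python3 - <<'E'
from h import *
info()
p,im=snap('scene','scene9.png'); 
p,im=snap('top','top9.png'); 
r=ctrl.spot_point('top','flap_edge'); print([(cab(w(p,q['xyz'])).round(4),q['score']) for q in r])
E
```

```text
t 22.575 cab mm [-195.3  -26.7   19.8] F [-0.94  1.03  1.29] grip 0.008
rot err (tool) [ 0.0011  0.     -0.0001]
[(array([-0.2221, -0.0047,  0.057 ]), 0.73)]
```

Call:
step_arm:
  increments: [0.3,0,0,0,0,0,0.3,0,0,0,0,0,0.3,0,0,0,0,0,0.2,0,0,0,0,0]

```text
time: 23.22
position: [0.5214, -0.0987, 0.0088]
tool_rot: [2.122, 0.201, -2.123]
ft_force: [-0.5, 0.5, 0.2]
grip_width: 0.007
```

Call:
step_arm:
  increments: [0.1,0,0,0,0,0,0.1,0,0,0,0,0,0,0,0,0,0,0]

```text
time: 23.6
position: [0.5216, -0.0986, 0.0074]
tool_rot: [2.122, 0.201, -2.122]
ft_force: [-2.7, -0.3, 4.4]
grip_width: 0.008
```

```bash
python3 - <<'E'
from h import *
info()
p,im=snap('top','top10.png'); 
r=ctrl.spot_point('top','flap_edge'); print([(cab(w(p,q['xyz'])).round(4),q['score']) for q in r])
cv2.imwrite('pics/t10z.png',cv2.resize(im[80:220,240:460,::-1],None,fx=3.5,fy=3.5,interpolation=cv2.INTER_CUBIC))
E
```

```text
t 23.6 cab mm [-195.3  -26.7    7.4] F [-2.67 -0.28  4.4 ] grip 0.008
rot err (tool) [ 0.0011  0.0002 -0.0002]
[(array([-0.2225, -0.0064,  0.0393]), 0.65), (array([ 0.0037, -0.0006, -0.0036]), 0.22)]
```

View pics/t10z.png

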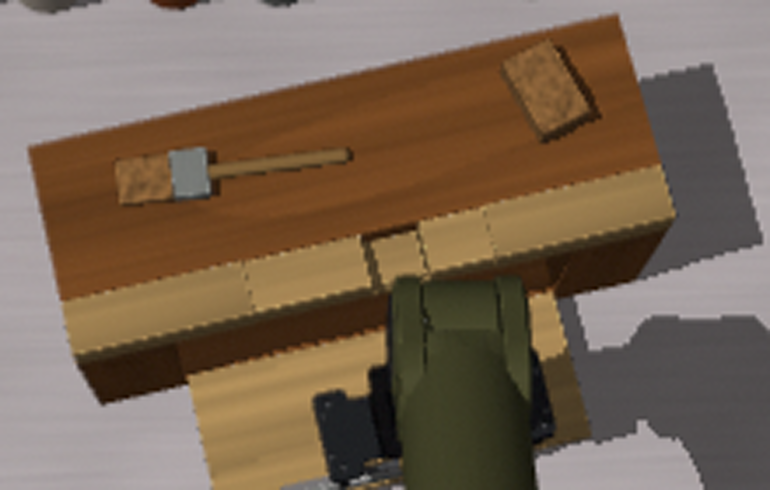

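Call:
step_arm:
  increments: [0.1,0,0,0,0,0,0,0,0,0,0,0]

```text
time: 23.95
position: [0.5216, -0.0987, 0.0073]
tool_rot: [2.122, 0.2, -2.123]
ft_force: [-4.7, -0.2, 11.9]
grip_width: 0.001
```

Call:
step_arm:
  increments: [0.1,0,0,0,0,0,0,0,0,0,0,0]

```text
time: 24.2
position: [0.5217, -0.0987, 0.0072]
tool_rot: [2.121, 0.2, -2.123]
ft_force: [-7.0, 0.3, 19.3]
grip_width: 0.009
```

Call:
step_arm:
  increments: [0.1,0,0,0,0,0,0,0,0,0,0,0]

```text
time: 24.45
position: [0.5217, -0.0987, 0.0071]
tool_rot: [2.121, 0.199, -2.123]
ft_force: [-9.5, 0.5, 24.9]
grip_width: 0.004
```

There is a rigid stop at a true z of about 41.8 mm, against 42 mm for level. Lifting clear and checking.

Call:
step_arm:
  increments: [-0.4,0,0,0,0,0,-1,0,0,0,0,0,-3,0,0,0,0,0,-5,0,0,0,0,0,-5,0,0,0,0,0,-5,0,0,0,0,0,-3,5,0,0,0,0,0,5,0,0,0,0,0,5,0,0,0,0,0,5,0,0,0,0,0,0,0,0,0,0]

```text
time: 25.82
position: [0.5578, -0.3007, 0.2266]
tool_rot: [2.124, 0.192, -2.128]
ft_force: [-0.1, 0.4, -0.1]
grip_width: 0.005
```

```bash
python3 - <<'E'
from h import *
info()
for n in ['top','scene']:
    p,im=snap(n,n+'11.png'); 
    r=ctrl.spot_point(n,'flap_edge'); print(n,[(cab(w(p,q['xyz'])).round(4),q['score']) for q in r])
    a,b,c,d=(240,460,80,230) if n=='top' else (230,440,140,330)
    z=cv2.resize(im[c:d,a:b,::-1],None,fx=3,fy=3,interpolation=cv2.INTER_CUBIC)
    L=[(-.09,-.168,.042),(-.225,-.168,.042),(-.225,.168,.042),(-.09,.168,.042)]
    cv2.polylines(z,[np.array([((proj(p,wor(l))-[a,c])*3).astype(int) for l in L])],True,(0,255,0),1)
    cv2.imwrite(f'pics/{n}11z.png',z)
    for k in ['hull','brush','dish','sander','tin','plume']:
        r=ctrl.search_frame(n,k); print(k,[(np.round(w(p,q['xyz']),4),round(q['score'],2)) for q in r[:1]])
E
```

```text
t 25.825 cab mm [-197.5 -232.   226.6] F [-0.07  0.39 -0.11] grip 0.005
rot err (tool) [-0.0065  0.002  -0.0007]
top [(array([-0.2264, -0.001 ,  0.0421]), 0.59), (array([-0.0847,  0.5867,  0.0066]), 0.46)]
hull [(array([0.3165, 0.4105, 0.0249]), 0.68)]
brush [(array([0.7174, 0.0961, 0.2111]), 0.59)]
dish [(array([ 0.3413, -0.436 ,  0.0163]), 0.65)]
sander [(array([ 0.7715, -0.1964,  0.2244]), 0.93)]
tin [(array([ 0.498 , -0.4933,  0.0745]), 0.67)]
plume [(array([0.5137, 0.5243, 0.0159]), 0.59)]
scene [(array([-0.2284,  0.0004,  0.0416]), 0.57)]
hull [(array([0.3191, 0.406 , 0.0362]), 0.77)]
brush [(array([0.7205, 0.0927, 0.2101]), 0.59)]
dish [(array([ 0.3346, -0.4117,  0.0171]), 0.89)]
sander [(array([ 0.7792, -0.1994,  0.2266]), 0.76)]
tin [(array([ 0.5157, -0.5053,  0.0753]), 0.82)]
plume [(array([0.5145, 0.5236, 0.0146]), 0.6)]
```

View pics/top11z.png

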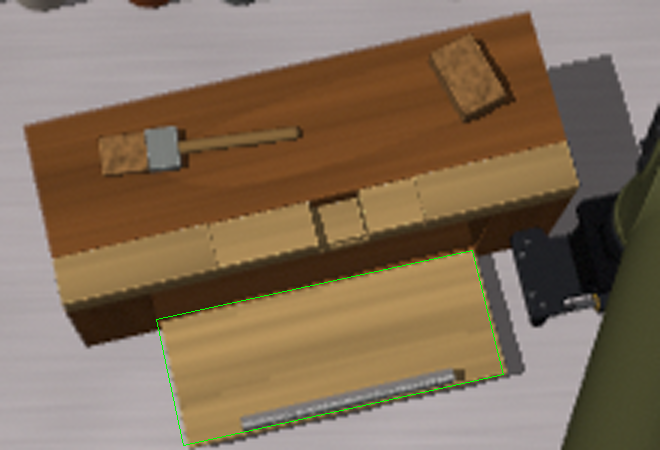

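View pics/scene11z.png

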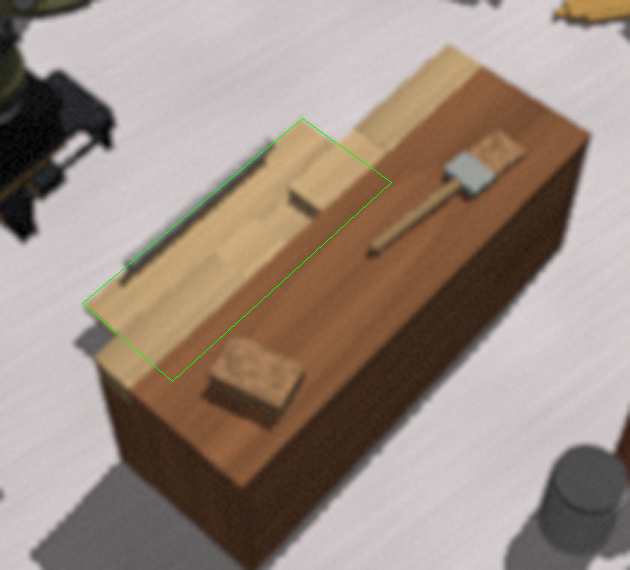

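Both views match the level-flap outline (green), and the gripper is clear of everything. Handing in.

Call:
step_arm:
  increments: [0,0,0,0,0,0,0,0,0,0,0,0,0,0,0,0,0,0]

```text
time: 27.0
position: [0.5592, -0.2951, 0.228]
tool_rot: [2.122, 0.201, -2.122]
ft_force: [-0.2, 0.9, -0.5]
grip_width: 0.003
```

```bash
python3 -c "
from h import *
info(); print(ctrl.close_job())"
```

```text
t 27.0 cab mm [-195.1 -226.7  228. ] F [-0.21  0.9  -0.47] grip 0.003
rot err (tool) [ 0.0011  0.0001 -0.    ]
the job is handed in; nothing more can be done
None
```

The flap is open and level, and I handed the job in at 27 s of the 72 s allowed. I touched down on the right end block and swept along the edge to the notch, about 25 mm right of the middle. I pressed the key about 7 mm, then pushed the flap down onto its stop and moved clear.

**Last checks that agree:**
- **Flap:** both cameras put its free edge at z ≈ 42 mm, and the level outline matches both pictures. The final push met a rigid stop at 41.8 mm.
- **Key:** I did not measure it after lifting the finger. The picture shows nothing on it.
- **Robot:** the force reading is about zero and the gripper is clear of everything.

**Checks that disagreed:**
- **Tool length:** the fingertips touched when the reported TCP was about 34.5 mm lower than the end block's top. The visible tips also ended about 25 mm short of the TCP from the start. I worked from contact instead. If step 1 is judged from the reported pose, the grasp point was at z ≈ 185.5 mm at touchdown, below the 190 mm limit, so that step may not have counted.
- **Dish:** the top view put it 20 mm (y) from its first reading there, with the arm now close by. The scene view shows it unmoved and I never went near it, so I take this as a network error. The other loose things read within about 3 mm of their starting places.

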